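# Close the needle tubes and lift the tote level

## Task

Push the caps of all three needle tubes in the wooden tote fully home, then take the tote by the middle of its bamboo bar and lift it about 10 cm straight up off its board. Keep it level so that the bobbin inside stays standing, leave everything else where it lies, and finish while still holding the tote still in the air: do not put it down.

Things in the scene. Friction and masses are not known exactly. Their poses are not given: they have to be found in the camera images.
- board: fixed plywood board, 340 (x) x 420 (y) x 20 mm thick, lying on the table; the tote stands on it. Origin: centre of its underside, z up; its top is 20 mm above the table.
- tote: wooden carrying tote, 150 (its x) x 220 mm (its y), loose, 0.4 to 0.8 kg with contents, standing on the board. Origin: centre of its underside, z up. Side walls 30 mm high; end boards 45 mm high, in the middle 44 mm wide and 156 mm high, carrying the bamboo bar. Row of three upright needle tubes with caps on the +x side, at x = 48 mm, y = -65, 0, 65 mm; bobbin trough on the -x side.
- bar_mid (a point): middle of the tote's handle: a round bamboo bar, 22 mm across, about 200 mm free length along the tote's y axis, centre line 140 mm above the tote's underside. Point on the centre line, axes as the tote's. The loaded tote's centre of mass is about 95 mm below this point, within 10 mm sideways. The tops of caps at home are 29 mm lower than the bar's underside.
- bar: the same bamboo bar, fixed to the tote; its origin is the middle of the bar.
- cap_left (a joint): how far the needle-tube cap nearest the tote's +y end stands up from home, m: 0 = fully home, up to 0.016. It slides straight up and down; pushing takes about 4 N plus a little more when moving fast, and it stays where it is left. It stops dead at 0.
- cap_left_top (a point): centre of the top face of the cap nearest the tote's +y end; flat round dark-wood cap 34 mm across, 20 mm high. At home its top is 100 mm above the tote's underside (40 mm below the bar's centre line).
- cap_middle (a joint): how far the needle-tube cap in the middle of the row stands up from home, m: 0 = fully home, up to 0.016. It slides straight up and down; pushing takes about 4 N plus a little more when moving fast, and it stays where it is left. It stops dead at 0.
- cap_middle_top (a point): centre of the top face of the cap in the middle of the row; flat round dark-wood cap 34 mm across, 20 mm high. At home its top is 100 mm above the tote's underside (40 mm below the bar's centre line).
- cap_right (a joint): how far the needle-tube cap nearest the tote's -y end stands up from home, m: 0 = fully home, up to 0.016. It slides straight up and down; pushing takes about 4 N plus a little more when moving fast, and it stays where it is left. It stops dead at 0.
- cap_right_top (a point): centre of the top face of the cap nearest the tote's -y end; flat round dark-wood cap 34 mm across, 20 mm high. At home its top is 100 mm above the tote's underside (40 mm below the bar's centre line).
- bobbin_center (a point): centre (half-way up) of the small loose wooden bobbin standing in the tote's trough on the -x side of the bar; 34 mm across, 44 mm high, 35 g, flanged ends; z is its axis.
- awl: bystander, loose: wooden-handled awl lying flat, 145 mm long, 26 mm thick, on the board beside the tote. Origin: underside.
- tape: bystander, loose: grey tape-measure case, 62 x 60 x 30 mm, on the board beside the tote. Origin: underside.
- thimble: bystander, loose: steel thimble ring, 24 mm across, 16 mm high, on the board beside the tote. Origin: underside.
- fid: bystander, loose: flat wooden splicing fid, 130 x 22 x 18 mm, on the board beside the tote. Origin: underside.
- mug: bystander, loose: white mug, 76 mm across, 85 mm high, on the table, off to the side of the board. Origin: underside.
- mallet: bystander, loose: wooden mallet lying flat, 240 mm long, head 100 mm wide and 56 mm high, on the table, off to the side of the board. Origin: underside.
- block: bystander, loose: wooden hand brush with brown face up, 120 x 55 x 40 mm, on the table, off to the side of the board. Origin: underside.
Things that resemble listed ones, but are neither listed nor needed, are in the scene too. What is meant by the part that bears bobbin_center is not blue, and is the smaller of those in its own colour.

How it is judged:
On the way, in this order (a step that is already met when the one before it is completed fails the run):
1. all three caps are home while the tote still stands on its board (value of joint each of cap_left, cap_middle, cap_right below 0.003 m and height (world z) of tote below 0.025 m), for 0.1 s.
2. the tote is carried by its bar, clear of the board (height (world z) of tote above 0.05 m and contact force between the fingers and bar above 1 N), for 0.2 s.
At the end, for the whole second after the job is handed in: Fingers hold the bar; tote underside 60-160 mm above the board, within 80 mm sideways of its centre, tilt under 8 deg, still (0.03 m/s, 0.2 rad/s), touching no board or bystander; caps within 3 mm of home; bobbin standing in the tote (value of joint each of cap_left, cap_middle, cap_right below 0.003 m and distance between bobbin_center and bar_mid below 0.15 m and z of bobbin_center in the frame of tote between 0.015 and 0.045 m and angle between bobbin_center's own z axis and vertical below 0.4 rad and height (world z) of tote between 0.08 and 0.18 m and angle between tote's own z axis and vertical below 0.14 rad and linear speed of tote below 0.03 m/s and angular speed of tote below 0.2 rad/s and contact force between the fingers and bar above 1 N and horizontal distance between tote and board below 0.08 m and contact force between tote and board below 0.1 N and contact force between tote and awl below 0.1 N and contact force between tote and tape below 0.1 N and contact force between tote and thimble below 0.1 N and contact force between tote and fid below 0.1 N and contact force between tote and mug below 0.1 N and contact force between tote and mallet below 0.1 N and contact force between tote and block below 0.1 N); the arm keeps its last pose, push and grip.
It fails at once if the tote is tipped more than about 17 degrees (angle between tote's own z axis and vertical above 0.3 rad).
It fails at once if a bystander is moved more than 30 mm (distance of any of awl, tape, thimble, fid, mug, mallet, block from where it was at the start of the episode above 0.03 m).
It also fails if it takes over 50 s, if anything falls off the work surface, if the arm or the gripper's body presses on something with over 40 N, if the wrist force passes 120 N, or if a joint passes its speed limit or range.

## Robot

A 7-joint arm with a two-finger parallel gripper is mounted at the origin on the work surface. World frame = base frame: x ahead of the robot, y to its left, z up, the work surface at z = 0. Lengths are in m, angles in rad, forces in N, time in s.
With the tool pointing down it reaches from about 0.4 to 0.9 m from the base axis. Payload 5.6 kg.
Tool frame: the origin (TCP) lies at the very end of the fingers, on their centre line; the grasp point (between the pads) lies 19 mm behind it; z points along the fingers, y is the direction in which the jaws open and shut (so a half turn about z gives the same grasp; the last joint's range is limited). The gripper opens to 92 mm and grips with 3 to 60 N. Pads are 20 mm wide; open, the fingers measure 128 mm over their backs; the gripper's body (75 mm by 189 mm) begins 69 mm behind the grasp point.
Start: joints at [1.076, 0.468, -0.012, 1.603, 0.006, 1.071, -0.056], TCP at [0.284, -0.585, 0.181] pointing down, gripper open.
Joint ranges: [-2.53, 2.53], [-0.31, 2.02], [-1.57, 1.55], [0.28, 2.44], [-1.29, 4.43], [0.15, 1.84], [-2.92, 2.92]. Speed limits (rad/s): [2.57, 2.57, 3.14, 3.14, 3.14, 3.14, 3.14].

## Interface

Orientations are given as a unit quaternion [x, y, z, w].
In Python, from workcell import ctrl, snapshot, camera_info, sign_off gives the robot as it stands.
- The arm moves only by the tool carry_out, never from a script. Its argument "targets" is a list of rows, each a list of 7 numbers: the shift along the tool's x, y, z in mm, then the turn, a rotation vector about the tool's x, y, z in rad, then the opening, from 0 (shut) to 1 (fully open). A call has 1 to 10 rows; each row shifts and turns the commanded pose from where the row before left it, along the tool's axes as they then stand; what a row does not reach is not made up. A row lasts 1/10 s, in which the tool goes at most 50 mm and 8.59 degrees, less where a joint would pass 70% of its speed; a pose out of reach is approached as far as the arm can. A call with a gripper value outside its range is refused whole. The fingers move at their own pace and stop on an object; "force" is the grip in N (left out, the last holds). Time passes only in rows, so rows that do not move let the fingers close. It gives the time, the measured TCP pose, the force and the opening at its end, in the units of the state.
- ctrl.get_obs(): the state, without advancing time (a new reading comes with each control period).
- snapshot(name): name is "side" or "top"; returns the picture (384x512x3 uint8, red, green, blue); there is no depth.
- camera_info(name): a dict with "fx", "fy", "cx", "cy" (pixels), "R" (3x3) and "t" (3): a world point X has camera coordinates R X + t. Camera axes: x right, y down, z forward; pixel columns grow to the right and rows downward; lengths in m; the calibration is good to about 2 mm. A picture is of the moment at which its call begins. camera_info takes no time and is no camera call.
- sign_off(): hands the job in, once; it reports no verdict.
The state is a dict: "t": time; "q": joint angles; "qvel": joint speeds; "effort": joint torques, N m; "position": TCP position; "eef_rot": TCP orientation; "ft_force": force on the tool from outside, world axes, zero at the start; "ft_torque": the same for the moment, N m; "width": opening from 0.0 (shut) to 1.0 (fully open).
Only numpy, scipy, OpenCV 4.12 (cv2) and the standard library are available. Lean on these libraries where they do the work, as an engineer would, in place of code of your own. Each camera call takes 0.05 s, during which the arm holds its last target.

## Working session

There is one attempt and no reset: what is moved stays moved. The work goes in short steps, Python scripts to look and compute and a tool call to move; the robot and the scene stay as the last step left them, time stands still between calls to the robot, and variables do not carry over. Pictures are saved under pics/ and viewed, and the job is handed in when it is done.

Besides the shell and the picture viewer there is one more tool, called as name(argument=value, ...) on one line, values as JSON. carry_out: Moves the arm, as the interface text tells. Its arguments: {"type":"object","properties":{"targets":{"type":"array","items":{"type":"array","items":{"type":"number"}}},"force":{"type":"number"}},"required":["targets"]}

```bash
mkdir -p pics; ls
python3 - <<'E'
from workcell import ctrl, snapshot, camera_info
import cv2,json
o=ctrl.get_obs(); print({k:o[k] for k in('t','position','eef_rot','ft_force','width')})
for n in('side','top'):
    p=snapshot(n); cv2.imwrite(f'pics/{n}0.png',cv2.resize(p[:,:,::-1],(800,600),interpolation=cv2.INTER_CUBIC)); cv2.imwrite(f'pics/{n}0_raw.png',p[:,:,::-1]); c=camera_info(n); print(n,c)
E
```

```text
pics
{'t': 0.0, 'position': array([ 0.28343448, -0.58423707,  0.18003076]), 'eef_rot': array([ 9.74599025e-01,  2.23955264e-01, -2.48997951e-04, -8.47415976e-04]), 'ft_force': array([0.14708426, 0.01647251, 1.11133182]), 'width': 1.0009826379863123}
side {'fx': 473.5840258777297, 'fy': 473.5840258777297, 'cx': 251.94818353003672, 'cy': 188.88344332482555, 'R': array([[ 0.97993892, -0.19873644, -0.01495121],
       [-0.1326308 , -0.59430663, -0.79322677],
       [ 0.14875746,  0.77929677, -0.60874277]]), 't': array([-0.5696206 ,  0.15539379,  1.436381  ])}
top {'fx': 406.3705776942376, 'fy': 406.3705776942376, 'cx': 262.1985423582716, 'cy': 188.32277910705864, 'R': array([[-2.27380455e-02, -9.99740032e-01, -1.68822615e-03],
       [-9.96899913e-01,  2.28006132e-02, -7.53040152e-02],
       [ 7.53229311e-02, -2.92736212e-05, -9.97159193e-01]]), 't': array([0.00857513, 0.57223877, 1.68141942])}
```

View pics/side0.png

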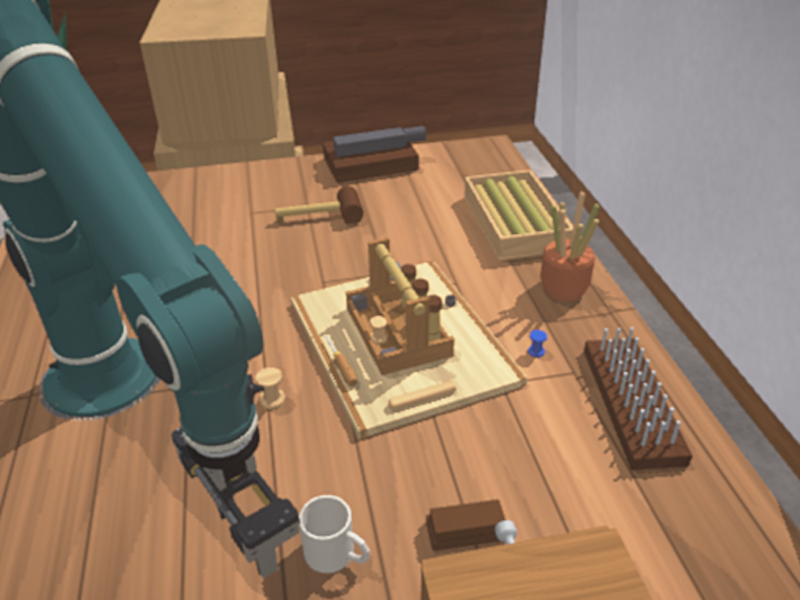

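View pics/top0.png

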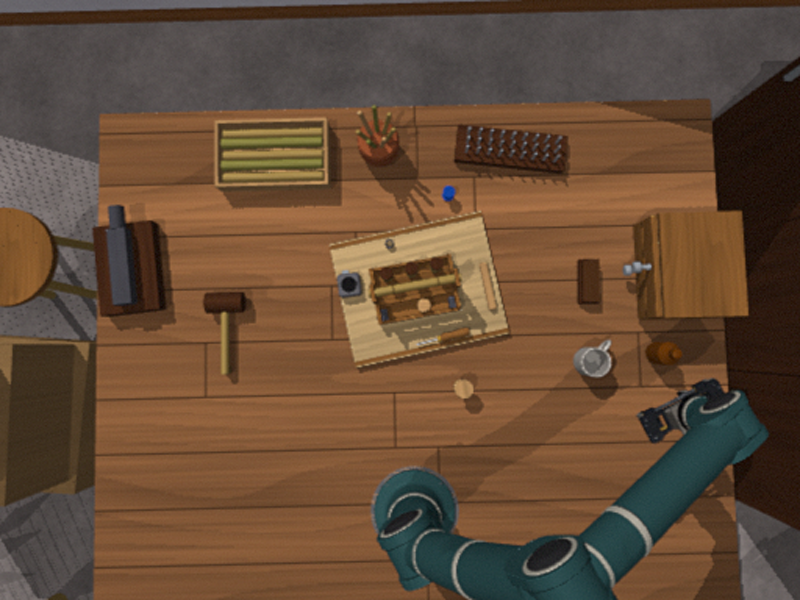

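Bobbin candidates, in top-view pixels: blue (449,193), beige on the table (463,388), and beige in the tote trough (424,305). The one in the tote fits: it isn't blue and is the smaller beige one. I'll confirm it in an enlarged crop.

Run:
```python
import cv2
a=cv2.imread('pics/top0_raw.png'); b=cv2.imread('pics/side0_raw.png')
cv2.imwrite('pics/topc.png',cv2.resize(a[130:240,205:335],(780,660))[:600])
cv2.imwrite('pics/topc.png',cv2.resize(a[130:230,205:335],(780,600),interpolation=cv2.INTER_CUBIC))
cv2.imwrite('pics/sidec.png',cv2.resize(b[145:285,160:345],(793,600),interpolation=cv2.INTER_CUBIC))
```

```text
(no output)
```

View pics/topc.png

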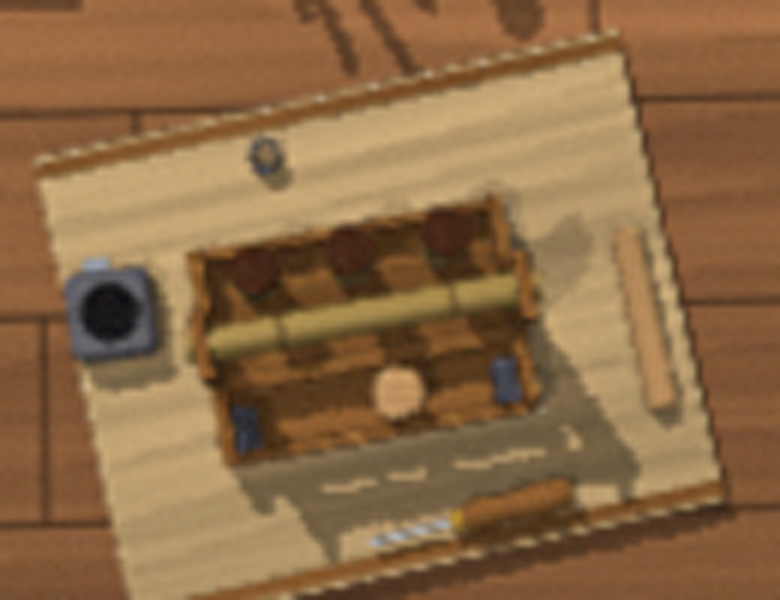

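View pics/sidec.png

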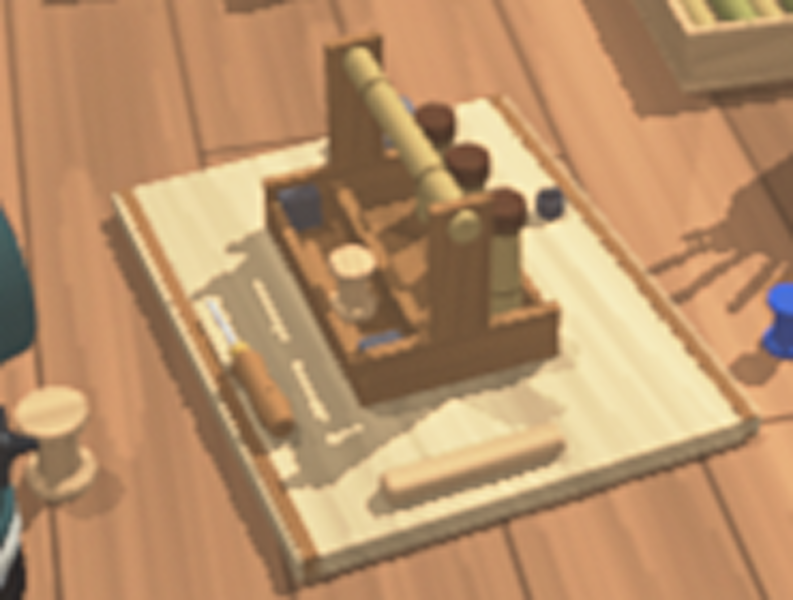

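The crop confirms it: the beige bobbin stands in the trough at top crop (398,391), and the larger beige one is on the table. The three dark caps are at crop (257,265), (350,247) and (445,229). The bar runs from (210,343) to (518,290). Next I'll fit the tote's pose.

```bash
cat > h.py <<'E'
import numpy as np
from workcell import camera_info
C={n:camera_info(n) for n in('side','top')}
def proj(n,X):
    c=C[n]; p=c['R']@np.asarray(X)+c['t']; return np.array([c['fx']*p[0]/p[2]+c['cx'],c['fy']*p[1]/p[2]+c['cy']])
def ray(n,uv,z):
    c=C[n]; d=c['R'].T@np.array([(uv[0]-c['cx'])/c['fx'],(uv[1]-c['cy'])/c['fy'],1]); o=-c['R'].T@c['t']; return o+d*(z-o[2])/d[2]
def tc(u,v): return np.array([(u+.5)/6-.5+205,(v+.5)/6-.5+130])
def sc(u,v): s=600/140; return np.array([(u+.5)/s-.5+160,(v+.5)/s-.5+145])
E
python3 - <<'E'
from h import *
from scipy.optimize import least_squares
obs=[('top',tc(257,265),(48,65,100),0),('top',tc(350,247),(48,0,100),1),('top',tc(445,229),(48,-65,100),2),
('side',sc(436,117),(48,65,100),0),('side',sc(467,159),(48,0,100),1),('side',sc(505,202),(48,-65,100),2),
('side',sc(370,402),(-75,-110,0),None),('side',sc(557,345),(75,-110,0),None),
('top',tc(210,343),(0,103,140),None),('top',tc(518,290),(0,-103,140),None)]
def W(p,b,k):
    c,s=np.cos(p[2]),np.sin(p[2]); b=np.array(b)/1000
    return np.array([p[0]+c*b[0]-s*b[1],p[1]+s*b[0]+c*b[1],.02+b[2]+(p[3+k] if k is not None else 0)])
f=lambda p:np.concatenate([proj(n,W(p,b,k))-uv for n,uv,b,k in obs])
r=least_squares(f,[.6,0,.2,.01,.01,.01],loss='soft_l1'); print(r.x.round(4)); print(r.fun.round(2) if 0 else f(r.x).reshape(-1,2).round(2))
for k,y in enumerate((65,0,-65)): print('cap',W(r.x,(48,y,100),k).round(4))
print('bar',W(r.x,(0,0,140),None).round(4))
for a in (tc(208,342),tc(518,290)): print(ray('top',a,.16))
for n,a in(('top',tc(398,391)),('side',sc(352,262))): print('bobbin top',ray(n,a,.02+.03+.025))
E
```

```text
[ 0.587  -0.0154  0.1648 -0.003   0.0031  0.0109]
[[-0.95  0.2 ]
 [-0.35 -0.02]
 [ 0.04 -0.32]
 [-0.41  0.01]
 [ 0.22  0.  ]
 [-0.18  0.03]
 [-1.62  1.33]
 [ 1.1   1.9 ]
 [-0.98 -0.02]
 [ 0.2  -1.12]]
cap [0.6236 0.0566 0.117 ]
cap [ 0.6343 -0.0075  0.1231]
cap [ 0.645  -0.0716  0.1309]
bar [ 0.587  -0.0154  0.16  ]
[0.57056612 0.08372327 0.16      ]
[ 0.59952937 -0.11609937  0.16      ]
bobbin top [ 0.54131937 -0.03921309  0.075     ]
bobbin top [ 0.54163645 -0.04555137  0.075     ]
```

```bash
cat > plan.py <<'E'
import numpy as np
from scipy.spatial.transform import Rotation as Ro
from workcell import ctrl
def plan(goal,yaw_y,n,nrot=None,start=None):
    """rows to bring TCP to goal with tool z down and tool y at world angle yaw_y"""
    o=ctrl.get_obs(); p=np.array(o['position'] if start is None else start); R=Ro.from_quat(o['eef_rot'])
    a=yaw_y; y=np.array([np.cos(a),np.sin(a),0]); z=np.array([0,0,-1.]); G=Ro.from_matrix(np.c_[np.cross(y,z),y,z])
    w=(R.inv()*G).as_rotvec(); nrot=nrot or n
    rows=[]
    for i in range(n):
        d=R.inv().apply((np.array(goal)-p)/(n-i)); d=d.round(0) if i<n-1 else d.round(1)
        dw=(w/nrot).round(3) if i<nrot else np.zeros(3)
        rows.append([*d,*dw]); p=p+R.apply(d); R=R*Ro.from_rotvec(dw)
    return rows
def plan_mm(goal,yaw_y,n,**k):
    import workcell
    o=ctrl.get_obs(); R=Ro.from_quat(o['eef_rot']); p=np.array(k.get('start',o['position']))*1000; g=np.array(goal)*1000
    a=yaw_y; y=np.array([np.cos(a),np.sin(a),0]); z=np.array([0,0,-1.]); G=Ro.from_matrix(np.c_[np.cross(y,z),y,z])
    w=(R.inv()*G).as_rotvec(); print('total rotvec',w.round(3),'shift',(g-p).round(1))
    for i in range(n):
        d=R.inv().apply((g-p)/(n-i)).round(0); dw=(w/n).round(3)
        print([*map(float,d),*map(float,dw)]); p=p+R.apply(d); R=R*Ro.from_rotvec(dw)
    print('end',p.round(1))
E
python3 -c "
from plan import *
s=np.array(ctrl.get_obs()['position'])+[0,0,.12]
plan_mm([0.645,-0.072,0.25],0.155,18,start=s)"
```

```text
total rotvec [-1.000e-03 -1.000e-03 -1.274e+00] shift [361.6 512.3 -50.1]
[30.0, -17.0, 3.0, -0.0, -0.0, -0.071]
[32.0, -15.0, 3.0, -0.0, -0.0, -0.071]
[33.0, -12.0, 3.0, -0.0, -0.0, -0.071]
[33.0, -10.0, 3.0, -0.0, -0.0, -0.071]
[34.0, -8.0, 3.0, -0.0, -0.0, -0.071]
[34.0, -5.0, 3.0, -0.0, -0.0, -0.071]
[35.0, -3.0, 3.0, -0.0, -0.0, -0.071]
[35.0, -0.0, 3.0, -0.0, -0.0, -0.071]
[35.0, 2.0, 3.0, -0.0, -0.0, -0.071]
[34.0, 5.0, 3.0, -0.0, -0.0, -0.071]
[34.0, 7.0, 3.0, -0.0, -0.0, -0.071]
[34.0, 10.0, 3.0, -0.0, -0.0, -0.071]
[33.0, 12.0, 2.0, -0.0, -0.0, -0.071]
[32.0, 14.0, 3.0, -0.0, -0.0, -0.071]
[31.0, 16.0, 2.0, -0.0, -0.0, -0.071]
[29.0, 19.0, 3.0, -0.0, -0.0, -0.071]
[28.0, 20.0, 2.0, -0.0, -0.0, -0.071]
[26.0, 23.0, 3.0, -0.0, -0.0, -0.071]
end [645.4 -72.1 249.6]
```

carry_out(targets=[[0, 0, -40, 0, 0, 0, 0], [0, 0, -40, 0, 0, 0, 0], [0, 0, -40, 0, 0, 0, 0]], force=20)

```text
t: 0.4
position: [0.2835, -0.5843, 0.3017]
eef_rot: [0.975, 0.224, -0.0, -0.001]
ft_force: [0.2, -0.5, -0.0]
width: 0.763
```

carry_out(targets=[[30, -17, 3, 0, 0, -0.071, 0], [32, -15, 3, 0, 0, -0.071, 0], [33, -12, 3, 0, 0, -0.071, 0], [33, -10, 3, 0, 0, -0.071, 0], [34, -8, 3, 0, 0, -0.071, 0], [34, -5, 3, 0, 0, -0.071, 0], [35, -3, 3, 0, 0, -0.071, 0], [35, 0, 3, 0, 0, -0.071, 0], [35, 2, 3, 0, 0, -0.071, 0]])

```text
t: 1.3
position: [0.4646, -0.3267, 0.2735]
eef_rot: [0.854, 0.52, -0.0, -0.0]
ft_force: [0.8, -0.0, -0.5]
width: 0.004
```

carry_out(targets=[[34, 5, 3, 0, 0, -0.071, 0], [34, 7, 3, 0, 0, -0.071, 0], [34, 10, 3, 0, 0, -0.071, 0], [33, 12, 2, 0, 0, -0.071, 0], [32, 14, 3, 0, 0, -0.071, 0], [31, 16, 2, 0, 0, -0.071, 0], [29, 19, 3, 0, 0, -0.071, 0], [28, 20, 2, 0, 0, -0.071, 0], [26, 23, 3, 0, 0, -0.071, 0], [0, 0, 0, 0, 0, 0, 0]])

```text
t: 2.3
position: [0.6468, -0.0665, 0.2487]
eef_rot: [0.645, 0.764, 0.001, -0.002]
ft_force: [-0.3, 0.7, 0.3]
width: 0.004
```

Run:
```python
from workcell import snapshot
from plan import *
import cv2
for n in('side','top'):
    p=snapshot(n)[:,:,::-1]
    c=p[130:230,205:335] if n=='top' else p[85:225,160:345]
    cv2.imwrite(f'pics/{n}1.png',cv2.resize(c,(780,600) if n=='top' else (793,600),interpolation=cv2.INTER_CUBIC))
plan_mm([0.645,-0.072,0.16],0.155,3)
```

```text
total rotvec [-0.002 -0.     0.005] shift [ -0.4   0.2 -89.1]
[0.0, -0.0, 30.0, -0.001, -0.0, 0.002]
[0.0, -0.0, 30.0, -0.001, -0.0, 0.002]
[0.0, -0.0, 29.0, -0.001, -0.0, 0.002]
end [645.3 -72.2 160.1]
```

View pics/side1.png

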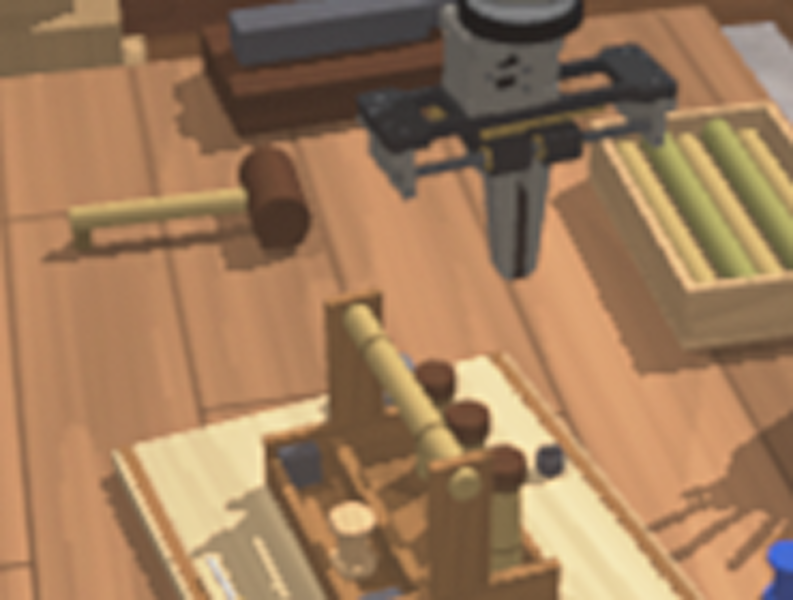

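View pics/top1.png

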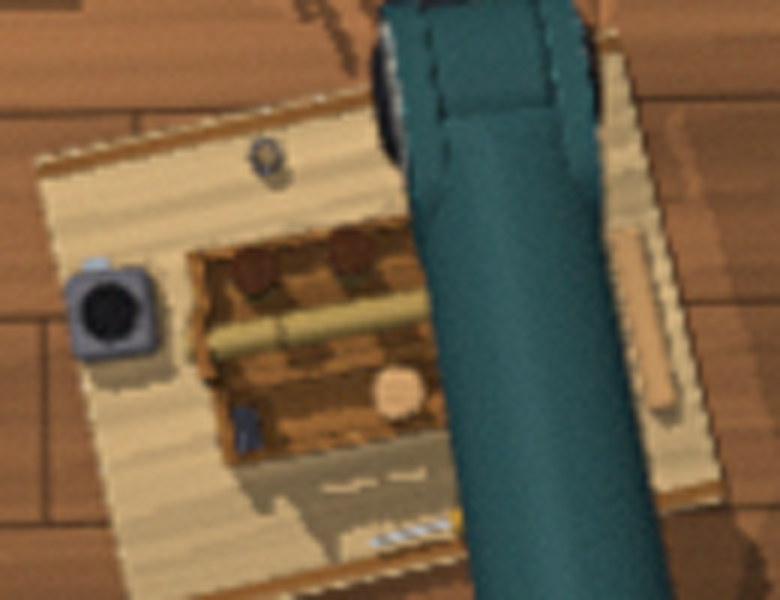

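Run:
```python
from h import *
p=proj('side',[0.645,-0.072,0.249]); s=600/140; print((p[0]-160+.5)*s,(p[1]-85+.5)*s)
```

```text
508.0987178163197 317.30814105320314
```

carry_out(targets=[[0, 0, 30, 0, 0, 0, 0], [0, 0, 30, 0, 0, 0, 0], [0, 0, 29, 0, 0, 0, 0], [0, 0, 10, 0, 0, 0, 0], [0, 0, 0, 0, 0, 0, 0]])

```text
t: 2.9
position: [0.6444, -0.0743, 0.1497]
eef_rot: [0.65, 0.76, -0.001, -0.001]
ft_force: [-0.8, -1.1, 0.1]
width: 0.006
```

Run:
```python
from workcell import snapshot
from plan import *
import cv2
p=snapshot('side')[:,:,::-1]
cv2.imwrite(f'pics/side2.png',cv2.resize(p[105:245,160:345],(793,600),interpolation=cv2.INTER_CUBIC))
print(ctrl.get_obs()['position'],ctrl.get_obs()['ft_force'])
```

```text
[ 0.64556046 -0.07387845  0.15131287] [-0.52589845 -0.52042981  0.43792182]
```

View pics/side2.png

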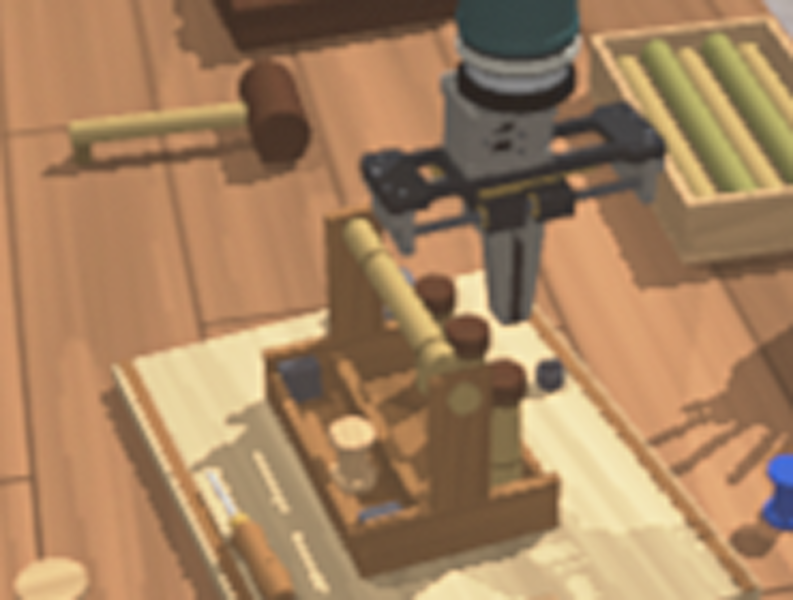

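Run:
```python
from h import *
from workcell import ctrl
s=600/140
for z in(.15,.18): 
  p=proj('side',[0.645,-0.073,z]); print(z,p,(p[0]-160+.5)*s,(p[1]-105+.5)*s)
# start picture: fingertips
print(proj('side',[0.2834,-.5842,.18])*800/512)
print(proj('top',[0.2834,-.5842,.18])*800/512)
# tip on various heights from pixel
for z in (.12,.15,.18): print(z,ray('side',[160+513/s-.5,105+320/s-.5],z))
for b in [(.785,.175,.02)]: print(proj('side',b)*800/512)
o=ctrl.get_obs();print(o['q'])
```

```text
0.15 [277.50874932 186.91513809] 505.75178279545264 353.20773468358004
0.18 [277.69498606 178.63780958] 506.5499402724239 317.73346963209366
[249.11166597 556.08503455]
[653.89537693 403.81484697]
0.12 [0.66962519 0.00243751 0.12      ]
0.15 [ 0.65911491 -0.0370038   0.15      ]
0.18 [ 0.64860463 -0.0764451   0.18      ]
[466.26268848 264.87173118]
[ 0.37939555  0.5450265  -0.44594568  1.60694181  0.26134509  1.04942667
  0.01608464]
```

Run:
```python
import cv2
from h import *
b=cv2.imread('pics/side0_raw.png'); a=cv2.imread('pics/top0_raw.png')
def mark(im,n,off,s,c):
    # tool y at world angle -1.119
    y=np.array([np.cos(-1.119),np.sin(-1.119),0])
    for k in(-.046,0,.046):
        p=(proj(n,np.array([.2834,-.5842,.18])+k*y)-off+.5)*s
        cv2.circle(im,tuple(int(v) for v in p),4,(0,0,255),-1)
c=cv2.resize(b[265:385,90:250],(800,600),interpolation=cv2.INTER_CUBIC); mark(c,'side',np.array([90,265]),5,c); cv2.imwrite('pics/m1.png',c)
c=cv2.resize(a[220:310,390:510],(800,600),interpolation=cv2.INTER_CUBIC); mark(c,'top',np.array([390,220]),6.667,c); cv2.imwrite('pics/m2.png',c)
```

```text
(no output)
```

View pics/m1.png

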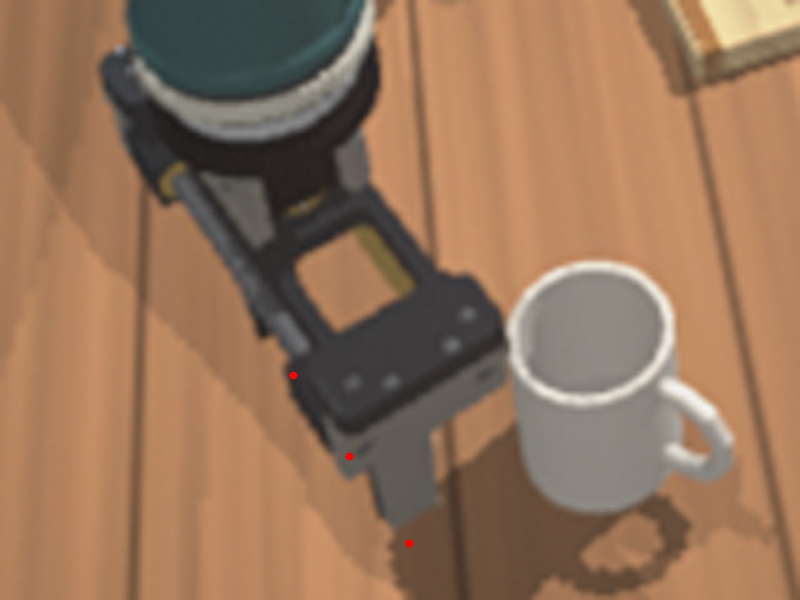

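View pics/m2.png

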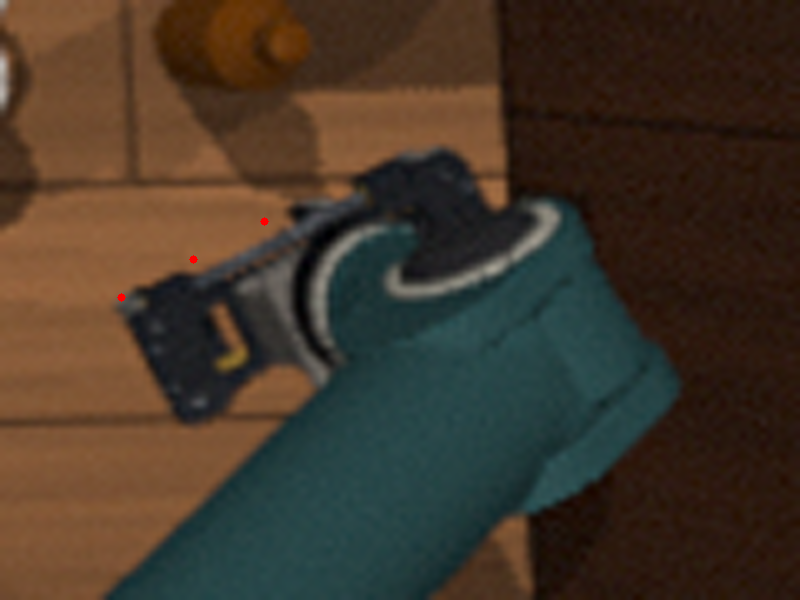

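Run:
```python
from h import *
k=512/800
print('base top',proj('top',[0,0,0])/k,'base side',proj('side',[0,0,0])/k)
T=[tc(38,180),tc(620,52),tc(722,502)]
S=[sc(488,97),sc(755,422),sc(303,565)]
for t,s in zip(T,S):
    a=ray('top',t,.02);b=ray('side',s,.02); print('board corner',a.round(4),b.round(4), 'side px of a',proj('side',a)-s)
# blue bobbin top, table bobbin
print(ray('top',np.array([449,193])*k,.03),ray('side',np.array([538,343])*k,.03))
print('fid ends',ray('top',tc(628,235),.03),ray('side',sc(560,440),.03),ray('top',tc(660,402),.03),ray('side',sc(390,485),.03))
```

```text
base top [412.92344865 510.34873814] base side [100.21971706 375.18401978]
board corner [0.6989 0.209  0.02  ] [0.7022 0.208  0.02  ] side px of a [-0.97607818 -0.03840864]
board corner [ 0.7805 -0.2028  0.02  ] [ 0.7889 -0.2071  0.02  ] side px of a [-3.24418523 -0.56961445]
board corner [ 0.4621 -0.2638  0.02  ] [ 0.4672 -0.269   0.02  ] side px of a [-2.15502976 -1.10057562]
[ 0.84342168 -0.11687449  0.03      ] [ 0.84444592 -0.12450083  0.03      ]
fid ends [ 0.64926017 -0.20317309  0.03      ] [ 0.6520499  -0.20527221  0.03      ] [ 0.5321885  -0.22169603  0.03      ] [ 0.53296347 -0.2217678   0.03      ]
```

Measured tip pixels in the side view sit about 28 mm higher than the reported TCP projects. The horizontal position agrees, and both cameras agree on objects at table level. I'll settle the height by touch, descending slowly on the right cap.

carry_out(targets=[[0, 0, 5, 0, 0, 0, 0], [0, 0, 5, 0, 0, 0, 0], [0, 0, 4, 0, 0, 0, 0], [0, 0, 0, 0, 0, 0, 0]])

```text
t: 3.35
position: [0.6454, -0.0727, 0.1366]
eef_rot: [0.649, 0.761, -0.0, -0.0]
ft_force: [0.2, -0.4, -0.1]
width: 0.005
```

carry_out(targets=[[0, 0, 2, 0, 0, 0, 0], [0, 0, 2, 0, 0, 0, 0], [0, 0, 2, 0, 0, 0, 0]])

```text
t: 3.65
position: [0.6457, -0.0727, 0.1309]
eef_rot: [0.649, 0.761, 0.0, 0.0]
ft_force: [-1.0, -0.1, -0.1]
width: 0.006
```

carry_out(targets=[[0, 0, 2, 0, 0, 0, 0], [0, 0, 2, 0, 0, 0, 0]])

```text
t: 3.85
position: [0.6457, -0.0727, 0.1268]
eef_rot: [0.649, 0.761, -0.0, -0.0]
ft_force: [0.6, 0.3, -0.4]
width: 0.004
```

Run:
```python
from workcell import snapshot
from plan import *
import cv2
p=snapshot('side')[:,:,::-1]
cv2.imwrite(f'pics/side3.png',cv2.resize(p[105:245,160:345],(793,600),interpolation=cv2.INTER_CUBIC))
print(ctrl.get_obs()['position'],ctrl.get_obs()['ft_force'])
```

```text
[ 0.64545569 -0.07270023  0.12641749] [-0.20673977 -0.22764868  0.41839972]
```

View pics/side3.png

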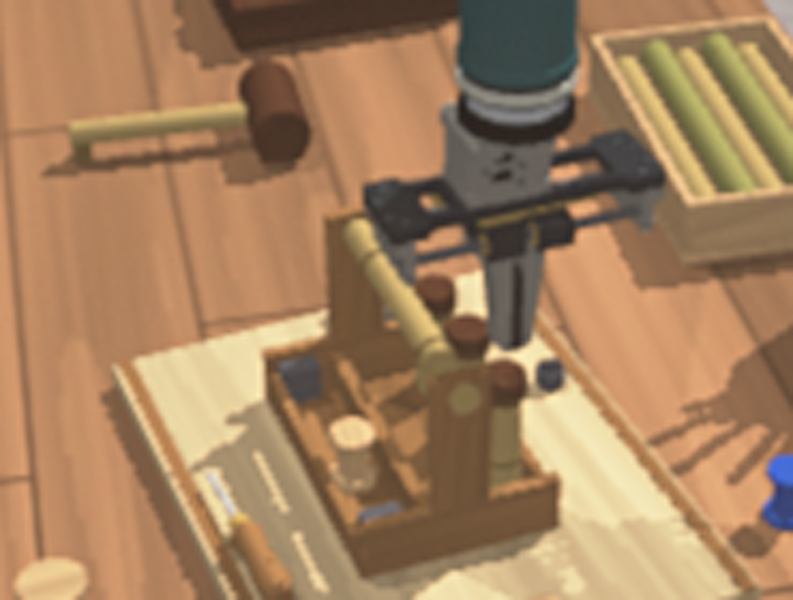

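Run:
```python
from workcell import snapshot
import cv2
p=snapshot('side')[:,:,::-1]
cv2.imwrite('pics/side3_raw.png',p)
cv2.imwrite(f'pics/side3z.png',cv2.resize(p[130:205,235:330],(760,600),interpolation=cv2.INTER_CUBIC))
p=snapshot('top')[:,:,::-1]
cv2.imwrite('pics/top3.png',cv2.resize(p[130:230,205:335],(780,600),interpolation=cv2.INTER_CUBIC))
```

```text
(no output)
```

View pics/side3z.png

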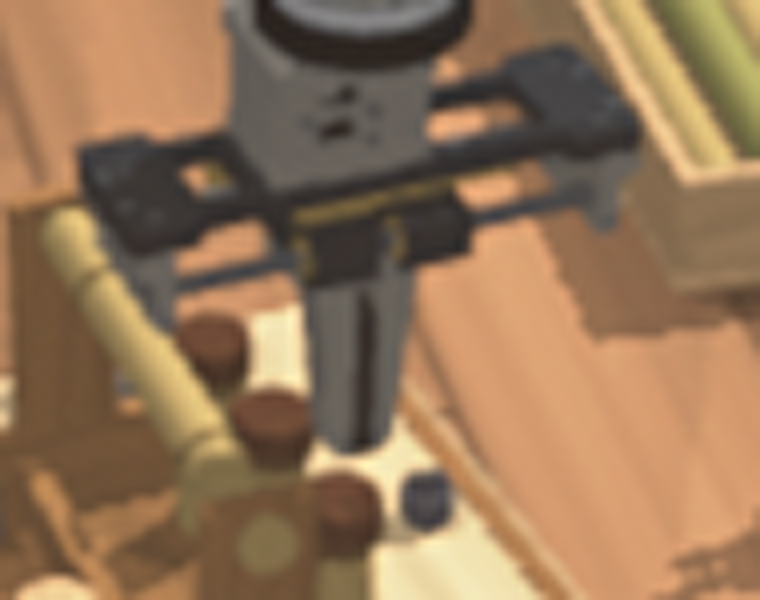

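View pics/top3.png

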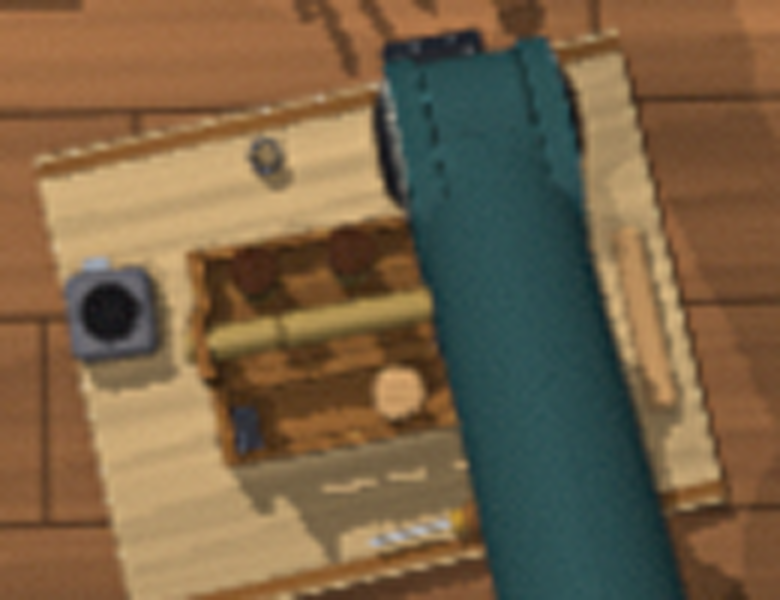

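Run:
```python
from h import *
a=np.array([np.cos(.147),np.sin(.147),0]); P=np.array([.6455,-.0727,.1264])
for z in(.1264,.15): print('tip ray',z,ray('side',[235+352/8-.5,130+445/8-.5],z))
# gripper +x end: top crop
for z in(.215,.24,.26): print(z,'end centre per top',ray('top',tc(433,45),z),'expected',P+.0945*a, 'per side plate end',ray('side',[235+575/8,130+90/8],z))
for z in(.215,.24,.26): print('left plate side',ray('side',[235+150/8,130+195/8],z),'exp',P-.08*a)
```

```text
tip ray 0.1264 [ 0.65793641 -0.03497106  0.1264    ]
tip ray 0.15 [ 0.64992673 -0.06520508  0.15      ]
0.215 end centre per top [ 0.74901767 -0.06338774  0.215     ] expected [ 0.73898081 -0.05885848  0.1264    ] per side plate end [0.76737564 0.05012807 0.215     ]
0.24 end centre per top [ 0.74395025 -0.06240814  0.24      ] expected [ 0.73898081 -0.05885848  0.1264    ] per side plate end [0.75438547 0.01168672 0.24      ]
0.26 end centre per top [ 0.73989632 -0.06162445  0.26      ] expected [ 0.73898081 -0.05885848  0.1264    ] per side plate end [ 0.74399333 -0.01906636  0.26      ]
left plate side [0.59294536 0.01444001 0.215     ] exp [ 0.5663628  -0.08441769  0.1264    ]
left plate side [ 0.58558827 -0.02284882  0.24      ] exp [ 0.5663628  -0.08441769  0.1264    ]
left plate side [ 0.5797026  -0.05267989  0.26      ] exp [ 0.5663628  -0.08441769  0.1264    ]
```

Both views agree with the reported xy: the gripper's end plate in the top view, and the tip ray in the side view at z≈0.155. So only the height looks offset, with the visible tip about 28 mm above the reported TCP. I'll continue down by touch.

carry_out(targets=[[0, 0, 3, 0, 0, 0, 0], [0, 0, 3, 0, 0, 0, 0], [0, 0, 3, 0, 0, 0, 0]])

```text
t: 4.3
position: [0.6456, -0.0727, 0.1177]
eef_rot: [0.649, 0.761, -0.0, -0.0]
ft_force: [-0.2, 0.6, -0.2]
width: 0.006
```

carry_out(targets=[[0, 0, 2, 0, 0, 0, 0], [0, 0, 2, 0, 0, 0, 0], [0, 0, 2, 0, 0, 0, 0]])

```text
t: 4.6
position: [0.6457, -0.0727, 0.1118]
eef_rot: [0.649, 0.761, -0.0, 0.0]
ft_force: [-0.3, 0.4, -1.2]
width: 0.004
```

carry_out(targets=[[0, 0, 2, 0, 0, 0, 0], [0, 0, 2, 0, 0, 0, 0]])

```text
t: 4.8
position: [0.6457, -0.0727, 0.1078]
eef_rot: [0.649, 0.761, 0.0, 0.0]
ft_force: [-0.1, -0.1, 0.3]
width: 0.006
```

Run:
```python
from workcell import snapshot
import cv2
p=snapshot('side')[:,:,::-1]
cv2.imwrite(f'pics/side4z.png',cv2.resize(p[140:215,235:330],(760,600),interpolation=cv2.INTER_CUBIC))
```

```text
(no output)
```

View pics/side4z.png

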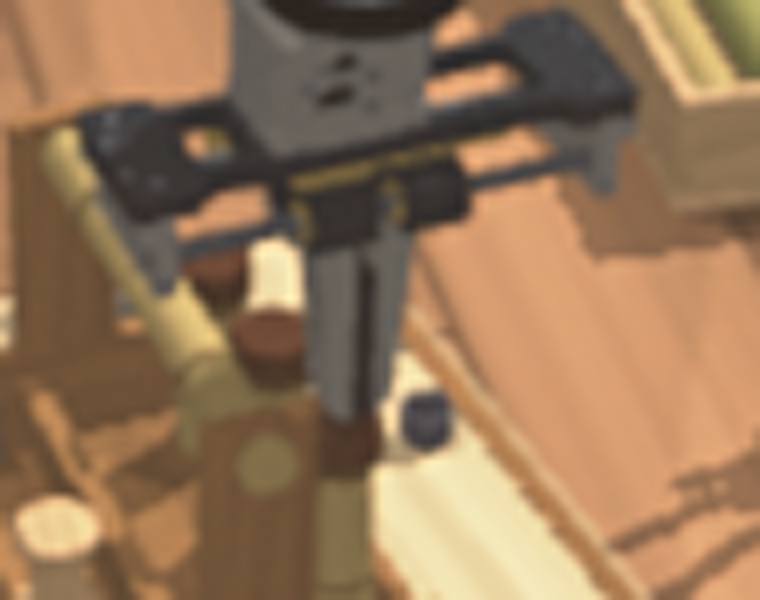

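The tip now covers cap_right: tip at crop (352,412), cap-top centre at (339,413). It is about to touch and sits roughly 4 mm towards +x, so I'll shift −3 mm in tool y and press.

carry_out(targets=[[0, -3, 0, 0, 0, 0, 0], [0, 0, 2, 0, 0, 0, 0], [0, 0, 2, 0, 0, 0, 0]])

```text
t: 5.15
position: [0.6427, -0.0733, 0.104]
eef_rot: [0.649, 0.761, 0.0, 0.0]
ft_force: [-0.7, 0.6, 0.4]
width: 0.002
```

carry_out(targets=[[0, 0, 2, 0, 0, 0, 0], [0, 0, 2, 0, 0, 0, 0]])

```text
t: 5.35
position: [0.6428, -0.0732, 0.1001]
eef_rot: [0.649, 0.761, -0.0, 0.0]
ft_force: [-1.5, -0.3, 3.9]
width: 0.007
```

carry_out(targets=[[0, 0, 2, 0, 0, 0, 0], [0, 0, 2, 0, 0, 0, 0]])

```text
t: 5.55
position: [0.6428, -0.0732, 0.0962]
eef_rot: [0.649, 0.761, -0.0, 0.0]
ft_force: [-2.1, -1.0, 4.3]
width: 0.008
```

Contact: the force is 4 N, which matches a cap sliding. I'll continue to the dead stop.

carry_out(targets=[[0, 0, 2, 0, 0, 0, 0], [0, 0, 1, 0, 0, 0, 0]])

```text
t: 5.75
position: [0.6428, -0.0732, 0.0929]
eef_rot: [0.649, 0.761, -0.0, 0.0]
ft_force: [-1.5, -0.3, 4.7]
width: 0.007
```

carry_out(targets=[[0, 0, 1, 0, 0, 0, 0], [0, 0, 1, 0, 0, 0, 0]])

```text
t: 5.95
position: [0.6428, -0.0732, 0.091]
eef_rot: [0.649, 0.761, -0.0, 0.0]
ft_force: [-0.5, 0.4, 3.9]
width: 0.004
```

carry_out(targets=[[0, 0, 1, 0, 0, 0, 0], [0, 0, 1, 0, 0, 0, 0]])

```text
t: 6.15
position: [0.6428, -0.0732, 0.0889]
eef_rot: [0.649, 0.761, 0.0, 0.0]
ft_force: [-1.5, -0.9, 4.3]
width: 0.005
```

carry_out(targets=[[0, 0, 1, 0, 0, 0, 0], [0, 0, 1, 0, 0, 0, 0]])

```text
t: 6.35
position: [0.6428, -0.0732, 0.0869]
eef_rot: [0.649, 0.761, 0.0, 0.0]
ft_force: [-2.2, -0.4, 4.1]
width: 0.009
```

carry_out(targets=[[0, 0, 1, 0, 0, 0, 0]])

```text
t: 6.45
position: [0.6428, -0.0732, 0.0868]
eef_rot: [0.649, 0.761, -0.0, 0.0]
ft_force: [-4.1, -0.1, 14.0]
width: 0.004
```

carry_out(targets=[[0, 0, 1, 0, 0, 0, 0]])

```text
t: 6.55
position: [0.6429, -0.0732, 0.0867]
eef_rot: [0.649, 0.761, -0.0, 0.0]
ft_force: [-6.9, -0.5, 19.7]
width: 0.002
```

carry_out(targets=[[0, 0, 1, 0, 0, 0, 0]])

```text
t: 6.65
position: [0.643, -0.0733, 0.0867]
eef_rot: [0.649, 0.761, -0.0, 0.001]
ft_force: [-8.3, 0.1, 24.0]
width: 0.008
```

Run:
```python
from workcell import snapshot
import cv2
p=snapshot('side')[:,:,::-1]
cv2.imwrite(f'pics/side5z.png',cv2.resize(p[140:215,235:330],(760,600),interpolation=cv2.INTER_CUBIC))
```

```text
(no output)
```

View pics/side5z.png

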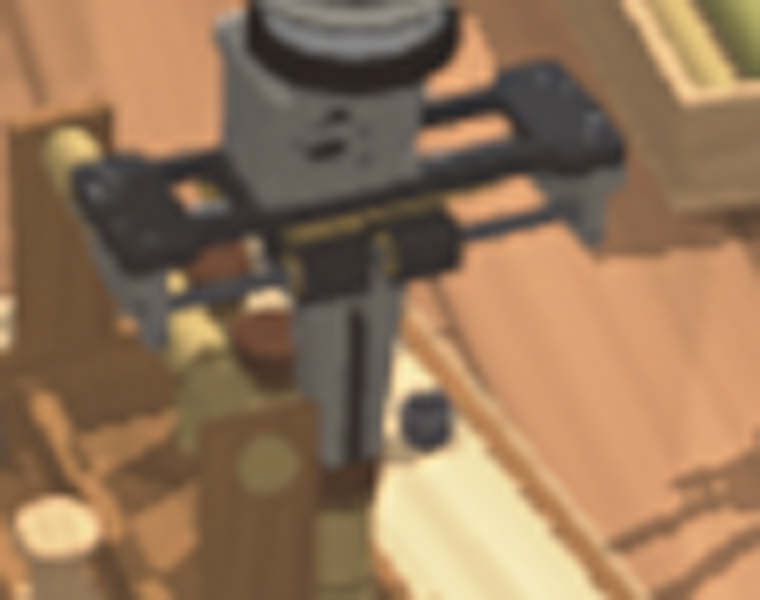

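Dead stop at z=0.0867: the force jumped from 4 to 24 N after about 15 mm of travel, so cap_right is home. That puts the reported z about 33 mm below the true tip. Next is the middle cap, +65 mm along tool x.

carry_out(targets=[[0, 0, -14, 0, 0, 0, 0], [0, 0, -14, 0, 0, 0, 0], [22, 0, 0, 0, 0, 0, 0], [22, 0, 0, 0, 0, 0, 0], [21, 0, 0, 0, 0, 0, 0], [0, 0, 0, 0, 0, 0, 0]])

```text
t: 7.3
position: [0.6322, -0.0048, 0.1125]
eef_rot: [0.647, 0.763, 0.001, -0.001]
ft_force: [0.1, 0.1, 0.7]
width: 0.004
```

Run:
```python
from workcell import snapshot,ctrl
import cv2
p=snapshot('side')[:,:,::-1]
cv2.imwrite(f'pics/side6z.png',cv2.resize(p[140:215,235:330],(760,600),interpolation=cv2.INTER_CUBIC))
print(ctrl.get_obs()['position'],ctrl.get_obs()['ft_force'])
```

```text
[ 0.63261918 -0.00755078  0.11231376] [-0.31584756 -1.04724601 -0.46131736]
```

View pics/side6z.png

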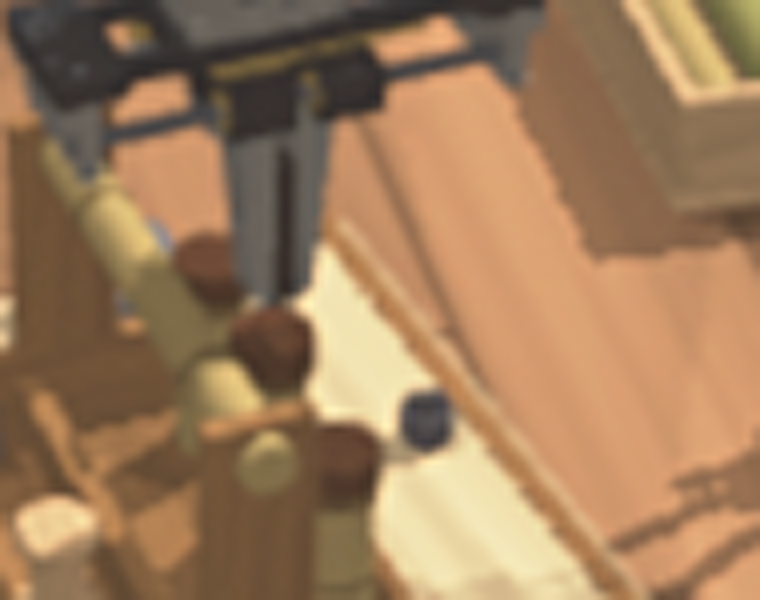

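cap_right's top went from (339,413) to (345,450) in the crop, so it is down. The tip now sits above cap_middle at (272,325).

carry_out(targets=[[0, 0, 3, 0, 0, 0, 0], [0, 0, 3, 0, 0, 0, 0], [0, 0, 3, 0, 0, 0, 0], [0, 0, 3, 0, 0, 0, 0], [0, 0, 3, 0, 0, 0, 0]])

```text
t: 7.85
position: [0.6324, -0.0095, 0.0965]
eef_rot: [0.649, 0.761, -0.0, -0.0]
ft_force: [0.2, -0.3, -0.5]
width: 0.005
```

carry_out(targets=[[0, 0, 2, 0, 0, 0, 0], [0, 0, 2, 0, 0, 0, 0], [0, 0, 2, 0, 0, 0, 0]])

```text
t: 8.15
position: [0.6323, -0.0093, 0.0912]
eef_rot: [0.649, 0.761, -0.0, 0.0]
ft_force: [-1.9, -1.0, 4.2]
width: 0.006
```

carry_out(targets=[[0, 0, 2, 0, 0, 0, 0], [0, 0, 2, 0, 0, 0, 0]])

```text
t: 8.35
position: [0.6323, -0.0093, 0.087]
eef_rot: [0.649, 0.761, -0.0, 0.0]
ft_force: [-2.4, -1.0, 3.6]
width: 0.004
```

carry_out(targets=[[0, 0, 2, 0, 0, 0, 0], [0, 0, 1, 0, 0, 0, 0]])

```text
t: 8.55
position: [0.6327, -0.0093, 0.0867]
eef_rot: [0.649, 0.761, -0.0, 0.001]
ft_force: [-9.5, -2.9, 26.8]
width: 0.002
```

The middle cap stops at the same height, 0.0867, which supports it being home. On to the left cap.

carry_out(targets=[[0, 0, -14, 0, 0, 0, 0], [0, 0, -14, 0, 0, 0, 0], [22, 0, 0, 0, 0, 0, 0], [22, 0, 0, 0, 0, 0, 0], [21, 0, 0, 0, 0, 0, 0], [0, 0, 0, 0, 0, 0, 0], [0, 0, 3, 0, 0, 0, 0], [0, 0, 3, 0, 0, 0, 0], [0, 0, 3, 0, 0, 0, 0], [0, 0, 3, 0, 0, 0, 0]])

```text
t: 9.55
position: [0.6222, 0.054, 0.0994]
eef_rot: [0.649, 0.76, -0.0, -0.0]
ft_force: [-0.2, -0.3, -0.1]
width: 0.003
```

carry_out(targets=[[0, 0, 3, 0, 0, 0, 0], [0, 0, 2, 0, 0, 0, 0], [0, 0, 2, 0, 0, 0, 0]])

```text
t: 9.85
position: [0.6222, 0.0551, 0.0927]
eef_rot: [0.649, 0.761, -0.0, -0.0]
ft_force: [0.2, 0.5, -0.4]
width: 0.005
```

carry_out(targets=[[0, 0, 2, 0, 0, 0, 0], [0, 0, 2, 0, 0, 0, 0]])

```text
t: 10.05
position: [0.6222, 0.0552, 0.0889]
eef_rot: [0.649, 0.761, 0.0, 0.0]
ft_force: [0.1, -0.2, 0.6]
width: 0.004
```

carry_out(targets=[[0, 0, 2, 0, 0, 0, 0], [0, 0, 1, 0, 0, 0, 0]])

```text
t: 10.25
position: [0.6223, 0.0552, 0.0868]
eef_rot: [0.649, 0.761, -0.0, 0.0]
ft_force: [-4.0, -1.9, 11.5]
width: 0.005
```

Left cap: contact came at only about 0.088, with the dead stop again at 0.0868, so it was nearly home already. I'll rise, open and check.

carry_out(targets=[[0, 0, -30, 0, 0, 0, 0], [0, 0, -30, 0, 0, 0, 0], [0, 0, -30, 0, 0, 0, 0.3], [0, 0, -40, 0, 0, 0, 0.7], [0, 0, 0, 0, 0, 0, 0.7]])

```text
t: 10.75
position: [0.6256, 0.0562, 0.2219]
eef_rot: [0.649, 0.761, 0.004, 0.004]
ft_force: [0.1, 0.4, -0.3]
width: 0.244
```

Run:
```python
from workcell import snapshot,ctrl
from plan import *
import cv2
p=snapshot('side')[:,:,::-1]
cv2.imwrite(f'pics/side7.png',cv2.resize(p[105:245,160:345],(793,600),interpolation=cv2.INTER_CUBIC))
q=snapshot('top')[:,:,::-1]
cv2.imwrite('pics/top7.png',cv2.resize(q[130:230,205:335],(780,600),interpolation=cv2.INTER_CUBIC))
print(ctrl.get_obs()['position'],ctrl.get_obs()['ft_force'])
plan_mm([0.5865,-0.0155,0.20],0.155,3)
```

```text
[0.62264886 0.05526009 0.21689533] [ 0.56854081 -0.61846973 -0.20904771]
total rotvec [0.002 0.    0.004] shift [-36.1 -70.8 -16.9]
[-21.0, -16.0, 6.0, 0.001, 0.0, 0.001]
[-22.0, -15.0, 5.0, 0.001, 0.0, 0.001]
[-21.0, -16.0, 6.0, 0.001, 0.0, 0.001]
end [586.3 -15.3 199.9]
```

View pics/side7.png

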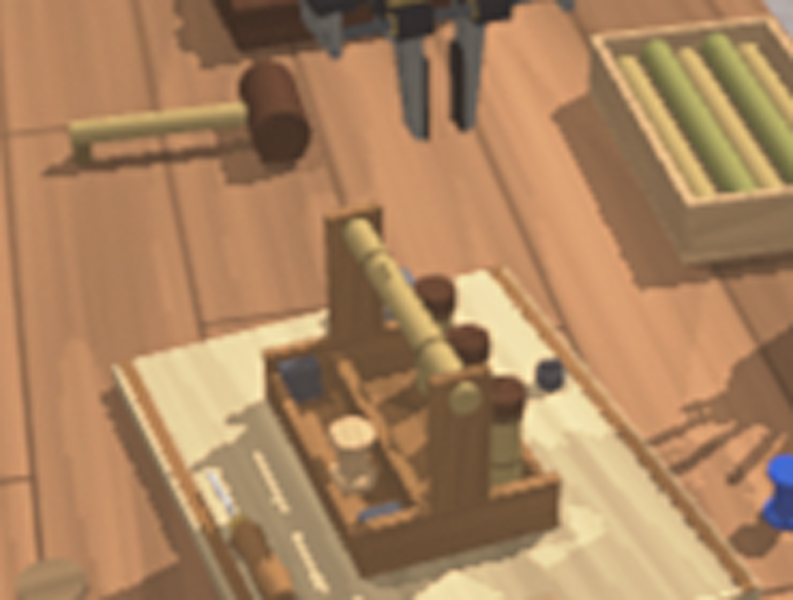

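View pics/top7.png

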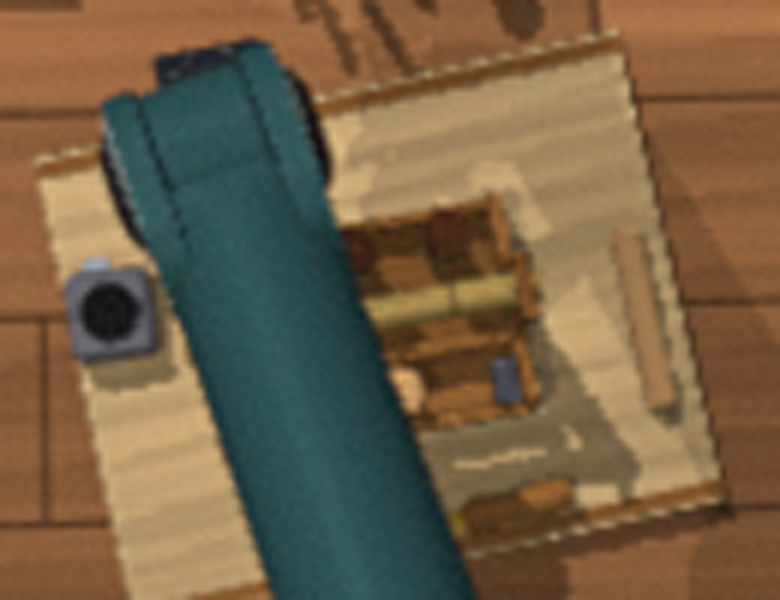

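The tote hasn't moved. The caps are now evenly spaced in the side crop, at (437,288), (470,336) and (507,386), with the bobbin standing at (352,435). I'll check these against the home heights.

Run:
```python
from h import *
yaw=.155; c,s=np.cos(yaw),np.sin(yaw); k=600/140
for b,y in(((48,65,100),0),((48,0,100),0),((48,-65,100),0)):
    b=np.array(b)/1000; X=np.array([.5865+c*b[0]-s*b[1],-.0155+s*b[0]+c*b[1],.02+b[2]])
    p=proj('side',X); print(X.round(4),(p[0]-160+.5)*k,(p[1]-105+.5)*k)
```

```text
[0.6239 0.0561 0.12  ] 435.1840523809553 286.0000284935408
[ 0.6339 -0.0081  0.12  ] 468.08853895230476 334.98344836747754
[ 0.644  -0.0723  0.12  ] 503.27087430856943 387.3577986301588
```

carry_out(targets=[[-21, -16, 6, 0, 0, 0, 0.7], [-22, -15, 5, 0, 0, 0, 0.7], [-21, -16, 6, 0, 0, 0, 0.7], [0, 0, 0, 0, 0, 0, 0.7], [0, 0, 0, 0, 0, 0, 0.7]])

```text
t: 11.35
position: [0.5852, -0.0158, 0.1978]
eef_rot: [0.649, 0.761, -0.001, -0.001]
ft_force: [-0.1, 0.1, 0.6]
width: 0.699
```

Run:
```python
from workcell import snapshot,ctrl
from plan import *
import cv2
p=snapshot('side')[:,:,::-1]
cv2.imwrite(f'pics/side8.png',cv2.resize(p[105:245,160:345],(793,600),interpolation=cv2.INTER_CUBIC))
print(ctrl.get_obs()['position'],ctrl.get_obs()['width'])
plan_mm([0.5865,-0.0155,0.14],0.155,3)
```

```text
[ 0.58567808 -0.01473413  0.19823228] 0.7005857392290455
total rotvec [-0.001 -0.001  0.004] shift [  0.8  -0.8 -58.2]
[-0.0, 0.0, 19.0, -0.0, -0.0, 0.001]
[-0.0, 0.0, 20.0, -0.0, -0.0, 0.001]
[-1.0, 1.0, 19.0, -0.0, -0.0, 0.001]
end [586.8 -15.5 140.2]
```

View pics/side8.png

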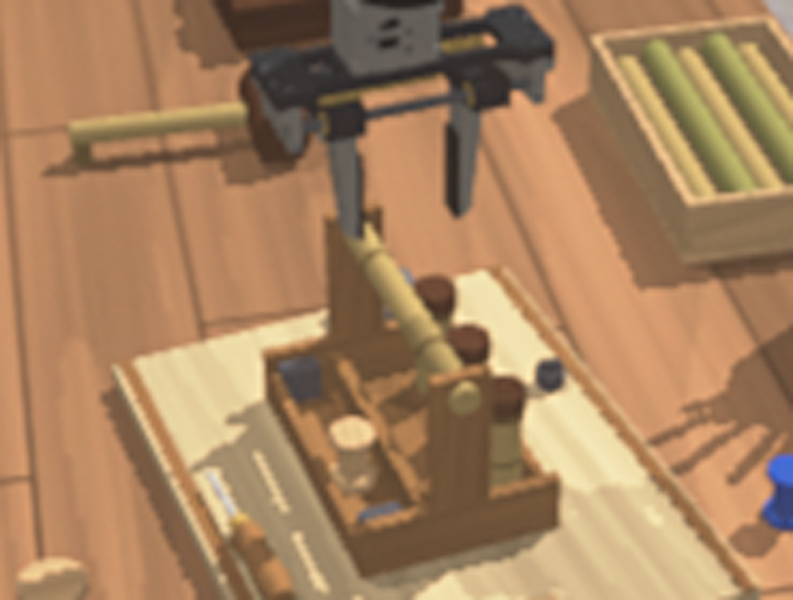

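Run:
```python
from h import *
k=600/140
for X in([.5857,-.0147,.231],[.5857,-.0147,.225],[.5865,-.0155,.16]):
    p=proj('side',X); print(X,(p[0]-160+.5)*k,(p[1]-105+.5)*k)
```

```text
[0.5857, -0.0147, 0.231] 401.8263268491869 218.4036509788363
[0.5857, -0.0147, 0.225] 401.943808851505 225.8090038645594
[0.5865, -0.0155, 0.16] 404.5334798321284 304.0920057084067
```

carry_out(targets=[[0, 0, 20, 0, 0, 0, 0.7], [0, 0, 20, 0, 0, 0, 0.7], [0, 0, 18, 0, 0, 0, 0.7], [0, 0, 0, 0, 0, 0, 0.7]])

```text
t: 11.8
position: [0.5843, -0.0139, 0.1384]
eef_rot: [0.648, 0.762, -0.001, -0.002]
ft_force: [-0.4, 0.8, 0.5]
width: 0.7
```

carry_out(targets=[[0, 0, 6, 0, 0, 0, 0.7], [0, 0, 6, 0, 0, 0, 0.7], [0, 0, 6, 0, 0, 0, 0.7]])

```text
t: 12.1
position: [0.5865, -0.0151, 0.1233]
eef_rot: [0.649, 0.761, 0.0, 0.001]
ft_force: [0.3, 0.3, -0.5]
width: 0.701
```

Run:
```python
from workcell import snapshot,ctrl
import cv2
p=snapshot('side')[:,:,::-1]
cv2.imwrite(f'pics/side9.png',cv2.resize(p[105:245,160:345],(793,600),interpolation=cv2.INTER_CUBIC))
print(ctrl.get_obs()['position'],ctrl.get_obs()['ft_force'])
```

```text
[ 0.58558907 -0.0153352   0.12208431] [-0.45442436 -0.22001729 -0.36561246]
```

View pics/side9.png

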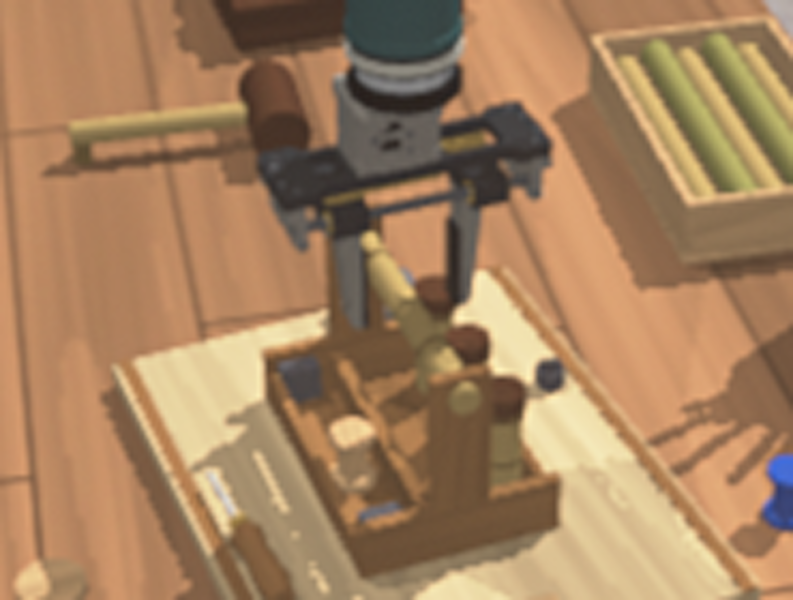

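The bar passes between the fingers at about (405,300). I'll go down 14 mm more and grip.

carry_out(targets=[[0, 0, 7, 0, 0, 0, 0.7], [0, 0, 7, 0, 0, 0, 0.7], [0, 0, 0, 0, 0, 0, 0.7]])

```text
t: 12.45
position: [0.5851, -0.0156, 0.1078]
eef_rot: [0.649, 0.761, -0.001, -0.001]
ft_force: [0.3, -0.2, -0.6]
width: 0.702
```

carry_out(targets=[[0, 0, 0, 0, 0, 0, 0.5], [0, 0, 0, 0, 0, 0, 0.3], [0, 0, 0, 0, 0, 0, 0.1], [0, 0, 0, 0, 0, 0, 0.1], [0, 0, 0, 0, 0, 0, 0], [0, 0, 0, 0, 0, 0, 0], [0, 0, 0, 0, 0, 0, 0]], force=45)

```text
t: 13.15
position: [0.5847, -0.0157, 0.1088]
eef_rot: [0.649, 0.761, -0.001, -0.001]
ft_force: [-5.5, -0.9, 3.5]
width: 0.224
```

Run:
```python
from workcell import snapshot,ctrl
import cv2
p=snapshot('side')[:,:,::-1]
cv2.imwrite(f'pics/side10.png',cv2.resize(p[105:245,160:345],(793,600),interpolation=cv2.INTER_CUBIC))
o=ctrl.get_obs();print(o['position'],o['ft_force'],o['width']*92)
```

```text
[ 0.58478353 -0.01569619  0.10891766] [-5.01858145 -1.57903729  4.30717459] 20.688493508486637
```

View pics/side10.png

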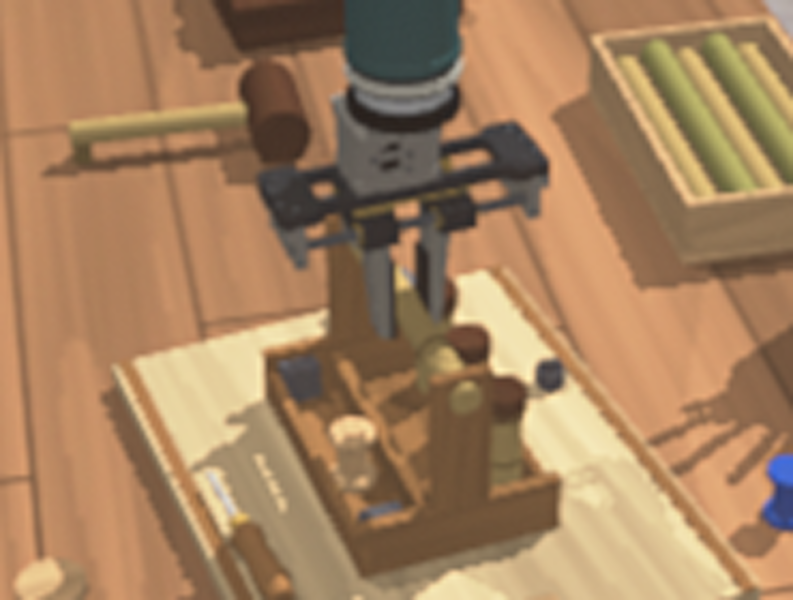

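The opening is about 21 mm against the 22 mm bar, and the fingers straddle it. I'll lift gently.

carry_out(targets=[[0, 0, -2, 0, 0, 0, 0], [0, 0, -4, 0, 0, 0, 0], [0, 0, -6, 0, 0, 0, 0], [0, 0, -6, 0, 0, 0, 0], [0, 0, -2, 0, 0, 0, 0], [0, 0, 0, 0, 0, 0, 0]])

```text
t: 13.8
position: [0.5863, -0.0154, 0.1295]
eef_rot: [0.649, 0.761, 0.0, 0.0]
ft_force: [0.3, 0.3, -5.2]
width: 0.227
```

Run:
```python
from workcell import snapshot,ctrl
import cv2
p=snapshot('side')[:,:,::-1]
cv2.imwrite(f'pics/side11.png',cv2.resize(p[105:245,160:345],(793,600),interpolation=cv2.INTER_CUBIC))
o=ctrl.get_obs();print(o['position'],o['ft_force'],o['ft_torque'],o['width']*92)
```

```text
[ 0.58603335 -0.01550833  0.12915767] [ 0.56487261 -0.05957377 -5.80979299] [-0.06799216 -0.08181491 -0.00349177] 20.87839885264447
```

View pics/side11.png

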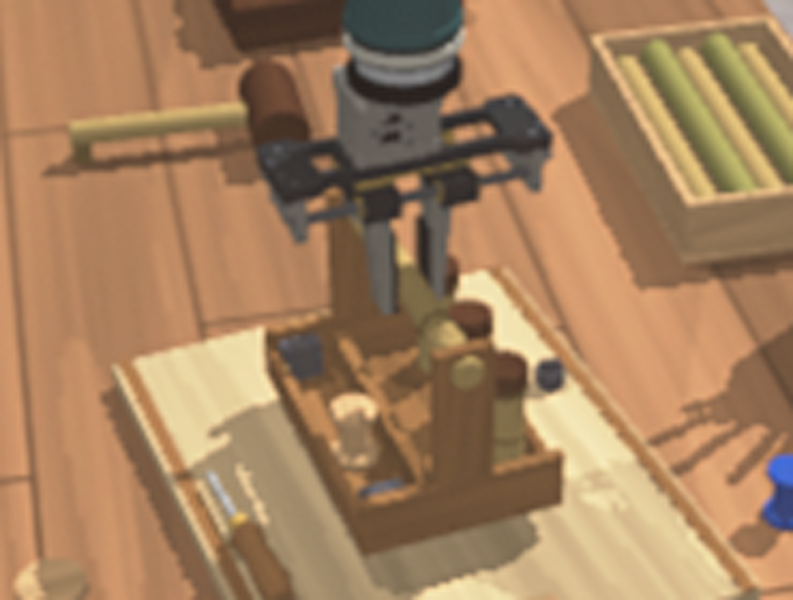

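The tote has lifted about 20 mm, looks level, and the load of 5.8 N matches 0.6 kg. I'll raise it 80 mm more.

carry_out(targets=[[0, 0, -4, 0, 0, 0, 0], [0, 0, -8, 0, 0, 0, 0], [0, 0, -12, 0, 0, 0, 0], [0, 0, -14, 0, 0, 0, 0], [0, 0, -14, 0, 0, 0, 0], [0, 0, -12, 0, 0, 0, 0], [0, 0, -8, 0, 0, 0, 0], [0, 0, -5, 0, 0, 0, 0], [0, 0, -3, 0, 0, 0, 0], [0, 0, 0, 0, 0, 0, 0]])

```text
t: 14.85
position: [0.5859, -0.0155, 0.2091]
eef_rot: [0.649, 0.761, 0.0, 0.0]
ft_force: [0.2, 0.6, -6.3]
width: 0.222
```

carry_out(targets=[[0, 0, 0, 0, 0, 0, 0], [0, 0, 0, 0, 0, 0, 0], [0, 0, 0, 0, 0, 0, 0], [0, 0, 0, 0, 0, 0, 0], [0, 0, 0, 0, 0, 0, 0], [0, 0, 0, 0, 0, 0, 0], [0, 0, 0, 0, 0, 0, 0], [0, 0, 0, 0, 0, 0, 0]])

```text
t: 15.65
position: [0.5859, -0.0155, 0.209]
eef_rot: [0.649, 0.761, -0.0, 0.0]
ft_force: [-0.4, -0.2, -6.0]
width: 0.227
```

Run:
```python
from workcell import snapshot,ctrl
import cv2
p=snapshot('side')[:,:,::-1]
cv2.imwrite(f'pics/side12.png',cv2.resize(p[75:235,150:362],(795,600),interpolation=cv2.INTER_CUBIC))
q=snapshot('top')[:,:,::-1]
cv2.imwrite('pics/top12.png',cv2.resize(q[130:230,205:335],(780,600),interpolation=cv2.INTER_CUBIC))
o=ctrl.get_obs();print(o['position'],o['eef_rot'],o['ft_force'],o['ft_torque'],o['width']*92,abs(o['qvel']).max())
```

```text
[ 0.58592338 -0.01544677  0.20900432] [6.48766709e-01 7.60987355e-01 2.63505309e-05 4.87432265e-05] [-0.86888326  0.31025264 -4.96796874] [ 0.01398224 -0.07368127 -0.04081343] 20.850523906073956 0.001401082592135656
```

View pics/side12.png

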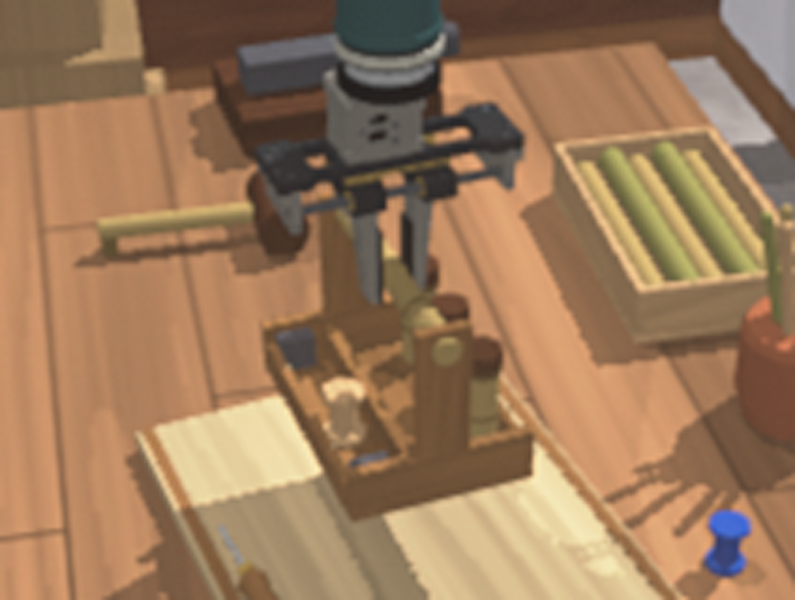

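View pics/top12.png

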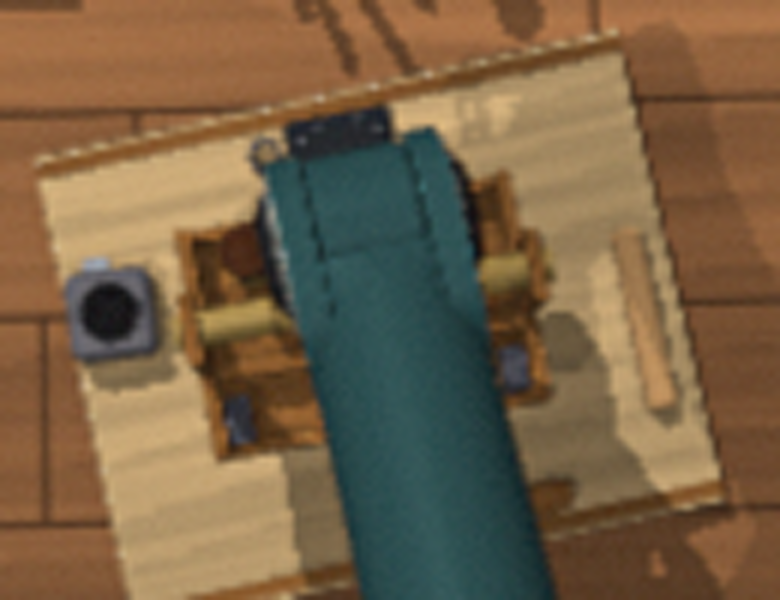

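The tote hangs about 100 mm up, level, with its near bottom edge from (355,518) to (530,468), nearly the slope it had on the board. The bobbin stands at (345,410). The awl, tape, fid and thimble are where they lay. The arm is still, and the measured load is 5–6 N. Handing in.

```bash
python3 -c "
from workcell import sign_off,ctrl
print(sign_off()); o=ctrl.get_obs(); print(o['t'],o['position'],o['ft_force'],o['width'])"
```

```text
the job is handed in; nothing more can be done
None
the job is handed in; nothing more can be done
```

I pushed all three caps home, then gripped the tote at the middle of its bamboo bar and lifted it about 100 mm straight up. I handed the job in while still holding it, at about 16 s of the 50 s allowed. `sign_off` gives no verdict.

**Caps:** All three stopped dead at the same reported height (0.0867–0.0868 m), with the force jumping from about 4 N to 11–27 N. Afterwards their pixels matched the home heights to within about 4 pixels of the enlarged crop, or 1 camera pixel. The left cap was already nearly home.

**Final checks:**
- **Grip:** the fingers were open 21 mm on the 22 mm bar, with a 45 N grip.
- **Load:** the wrist measured 5–6 N, about 0.6 kg.
- **Tote:** it hung level by eye and still, and was close to the board's centre sideways.
- **Bobbin:** it was standing in its trough.
- **Other objects:** nothing in view had visibly moved. The mug and the hand brush were outside the last pictures, so I did not check them again.

**One disagreement:** the reported tool height was about 33 mm lower than the fingertips really were, judging by where the caps stopped (about 28 mm by the camera). I set the pushing and gripping heights from that cap stop. The 100 mm lift is a difference between two reported heights, so a constant offset does not affect it.

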